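# Vent the sight-glass chamber and back off its knurled locking collar

### The arm

A 7-joint arm with a two-finger parallel gripper is mounted at the origin on the work surface. World frame = base frame: x ahead of the robot, y to its left, z up, the work surface at z = 0. Lengths are in m, angles in rad, forces in N, time in s.
With the tool pointing down it reaches from about 0.35 to 0.9 m from the base axis. Payload 19.9 kg.
Tool frame: the origin (TCP) lies on the centre line of the jaws, within the pads' length; the fingertips stand r.tcp_to_tips ahead of it and the grasp point (between the pads) lies 8 mm behind it (r.tcp_to_tips is the distance from the TCP to the fingertips, in m); z points along the fingers, y is the line along which they close (so a half turn about z gives the same grasp; the last joint's range is limited). The gripper opens to 85 mm and grips with 20 to 120 N. Pads are 22 mm wide; open, the fingers measure 114 mm over their backs; the gripper's body (76 mm by 85 mm) begins 54 mm behind the grasp point. The pads swing forward as they close: fully open they stand 13 mm farther back than shut.
Start: joints at [-1.254, 0.417, -0.01, 1.614, 0.005, 1.111, -0.053], TCP at [0.219, 0.585, 0.242] pointing down, gripper open.
Joint ranges: [-2.81, 2.81], [-0.39, 2.02], [-1.27, 1.25], [0.06, 2.57], [-1.19, 4.33], [0.19, 2], [-2.82, 2.82]. Speed limits (rad/s): [1.89, 1.89, 2.39, 2.39, 3.01, 3.01, 3.01].

### API

Orientations are given as a unit quaternion [x, y, z, w].
In Python, from station import r, viewer gives the robot as it stands.
- The arm moves only by the tool arm_command, never from a script. Its argument "motion" is text: rows parted by semicolons, each of 5 numbers parted by spaces: the shift along the tool's x, y, z normalised to -1 to 1, where 1 is 50 cm, then the turn about the tool's z normalised to -1 to 1, where 1 is 90 degrees, then the opening in per cent of the stroke, from 0 (shut) to 100 (fully open). In form: dx dy dz twist grip; .... A call has 1 to 10 rows; each row is the pose to reach, as a shift and turn from the pose commanded when the call began, along the tool's axes at that moment; what a row does not reach only later rows make up. A row lasts 1/8 s, in which the tool goes at most 62.5 mm and 10.7 degrees, less where a joint would pass 70% of its speed; a pose out of reach is approached as far as the arm can. A call with a number of a shift or a turn outside -1 to 1 is refused whole. A call with a gripper value outside its range is refused whole. The fingers move at their own pace and stop on an object; "grip_force" is the grip in N (left out, the last holds). Time passes only in rows, so rows that repeat a pose let the fingers close. It gives the time, the measured TCP pose, the force, the opening and the grip force at its end, in the units of the state.
- r.read_state(): the state, without advancing time (a new reading comes with each control period).
- viewer.get_image(name): name is "scene" or "side" or "wrist"; returns a dict with "pixels" (384x512x3 uint8, red, green, blue), "z_map" (384x512 float32, m along the optical axis (not along the pixel's ray), 0 where there is no reading), "mtx" (3x3 intrinsics, pixels), "T" (4x4, takes a point from camera to world coordinates). Camera axes: x right, y up, looking along -z (the intrinsics and any distortion apply to the point x, -y, -z); pixel columns grow to the right and rows downward; lengths in m; the calibration is good to about 2 mm. A picture is of the moment at which its call begins.
- r.sign_off(): hands the job in; it is judged then, once.
The state is a dict: "time_s": time; "joints": joint angles; "dq": joint speeds; "joint_torque": joint torques, N m; "position": TCP position; "tool_rot": TCP orientation; "wrist_force": force on the tool from outside, world axes, zero at the start; "torque": the same for the moment, N m; "width": opening from 0.0 (shut) to 1.0 (fully open); "grasp_force": force on a finger pad.
Only numpy, scipy, OpenCV 4.12 (cv2) and the standard library are available. Lean on these libraries where they do the work, as an engineer would, in place of code of your own. Each camera call takes 0.05 s, during which the arm holds its last target. There are 200 camera calls.

### The job

First press the blue vent button fully down for a moment and let it come back up. Then roll the chamber's knurled black locking collar anticlockwise (seen from above) with a fingertip on its rim, until its yellow mark has come round to the red index for the second time, and leave it there with the mark at the index, without running well past it. Only touch: pick nothing up, and leave the things standing around where they are.

Things in the scene. Friction and masses are not known exactly. Their poses are not given: they have to be found in the camera images.
- collar (a joint): Turn of the black collar about its vertical axis, rad, growing anticlockwise from above (loosening). 0: its yellow mark meets the red index for the first time; 6.283: for the second time. It starts anywhere from -4.8 to -1.2 (mark 69 to 275 degrees short of the index), with no end stop in the way. It needs about 0.12 N m (2.4 N along the rim) to turn and stays where it is left.
- collar_top (a point): Point on the collar's axis level with its flat top, 68 mm up. Collar: 101 mm across its knurls (30 upright ribs 2.5 mm proud), rim from 44 to 68 mm above the table; it does not rise. Below: fixed aluminium block 130 x 130 x 40 mm with a 12 mm long brass fitting on two sides. Inside: fixed steel bezel and green glass, up to 71 mm. All around the rim is open.
- mark (a point): Middle of the yellow radial mark (15 x 9 mm) on the collar's flat top, 41 mm from its axis; it turns with the collar.
- index (a point): Outer end of the fixed red index line on the steel bezel inside the collar, 33 mm from the axis (the line is 25 x 8 mm, along the radius); a second red line lies on the block just outside the collar in the same direction. The index's direction from the axis varies.
- vent (a joint): Travel of the vent button, m: 0 released, 0.006 fully down. A spring of 5 N at full travel pushes it up again.
- vent_top (a point): Centre of the top of the round blue vent button (32 mm diameter), facing up, on a fixed aluminium block 70 x 60 mm on the left or right side of the chamber.
- regulator: Fixed look-alike block 70 x 60 x 35 mm with a grey disc and black bar on top, in all 55 mm high, on the other side of the chamber from the vent. Not part of the job. Origin: centre of its underside.
- module_a: Loose sensor module: green board 55 x 40 mm, 6 mm thick, orange terminal block and a white plate 40 mm up on a pillar. Origin: centre of its underside. Bystander, leave alone.
- module_b: Second loose sensor module, same as module_a. Bystander, leave alone.
- white_block: Loose white plastic block 40 x 90 x 30 mm high. Origin: centre of its underside. Bystander, leave alone.
- tube_offcut: Loose standing offcut of clear tube, 40 mm outside diameter, 60 mm high. Origin: centre of its underside. Bystander, leave alone.
- fitting: Loose standing brass fitting, 22 mm diameter, 30 mm high. Origin: centre of its underside. Bystander, leave alone.
- screwdriver: Loose screwdriver lying on the table, about 200 mm long. Bystander, leave alone.
Things that resemble listed ones, but are neither listed nor needed, are in the scene too. What is shaped like the part that bears vent but pink is not meant.

How it is judged:
On the way, in this order (a step that is already met when the one before it is completed fails the run):
1. the vent button is pressed fully down (value of joint vent above 0.0045 m), for 0.1 s.
2. the vent button is up again and the yellow mark has passed the red index for the first time (value of joint collar between 0.02 and 5.6832 rad and value of joint vent below 0.0015 m), for 0.1 s.
At the end, for the whole second after the job is handed in: The collar rests with its yellow mark within 0.25 rad (14 degrees) of the red index at their second meeting (joint 6.283), the vent button is up, and every bystander is within 20 mm of its start (value of joint collar between 6.0332 and 6.5332 rad and velocity of joint collar between -0.05 and 0.05 rad/s and value of joint vent below 0.0015 m and distance of each of module_a, module_b, white_block, tube_offcut, fitting, screwdriver from where it was at the start of the episode below 0.02 m); the robot touches nothing.
It fails at once if the collar ran well past the second meeting (more than 0.6 rad) (value of joint collar above 6.8832 rad).
It fails at once if a bystander was pushed away, lifted or carried (distance of any of module_a, module_b, white_block, tube_offcut, fitting, screwdriver from where it was at the start of the episode above 0.02 m).
It also fails if it takes over 64 s, if anything falls off the work surface, if the arm or the gripper's body presses on something with over 40 N, if the wrist force passes 120 N, or if a joint passes its speed limit or range.

## Working session

There is one attempt and no reset: what is moved stays moved. The work goes in short steps, Python scripts to look and compute and a tool call to move; the robot and the scene stay as the last step left them, time stands still between calls to the robot, and variables do not carry over. Pictures are saved under pics/ and viewed, at most 10 in all, crops included, and the job is handed in when it is done.

Besides the shell and the picture viewer there is one more tool, called after "Request:" in YAML: its name, and indented under it one key for each argument. arm_command: Moves the arm, as the interface text tells. Scaled input: -1 to 1 covers 50 cm each way for a shift and 90 degrees each way for a turn. Its arguments: {"type":"object","properties":{"motion":{"type":"string"},"grip_force":{"type":"number"}},"required":["motion"]}

```bash
mkdir -p pics; ls; cat > h.py <<'E'
import numpy as np, cv2
from station import r, viewer
def get(n):
    return viewer.get_image(n)
def ray(im,u,v):
    K=im["mtx"];T=im["T"]
    d=np.array([(u-K[0,2])/K[0,0],-(v-K[1,2])/K[1,1],-1.])
    return T[:3,3],T[:3,:3]@d
def onz(im,u,v,z):
    o,d=ray(im,u,v);return o+d*(z-o[2])/d[2]
def pt(im,u,v):
    o,d=ray(im,u,v);return o+d*im["z_map"][int(round(v)),int(round(u))]
def proj(im,p):
    K=im["mtx"];T=im["T"];c=T[:3,:3].T@(np.array(p)-T[:3,3])
    return K[0,0]*c[0]/-c[2]+K[0,2],K[1,1]*-c[1]/-c[2]+K[1,2]
def save(n,im): cv2.imwrite("pics/"+n,im[...,::-1])
E
python3 - <<'E'
from h import *
a=get("scene");b=get("side")
save("both0.png",cv2.resize(np.vstack([a["pixels"],b["pixels"]]),None,fx=.78,fy=.78))
np.save("a.npy",a,allow_pickle=True);np.save("b.npy",b,allow_pickle=True)
print(r.read_state(),r.tcp_to_tips,a["T"],b["T"])
E
```

```text
pics
{'time_s': 0.1, 'joints': array([-1.25350471,  0.41786147, -0.01031581,  1.61410118,  0.00471294,
        1.1106907 , -0.05299378]), 'dq': array([-0.00049333, -0.00236829, -0.00134623, -0.0026668 , -0.00081152,
       -0.00036864, -0.00127235]), 'joint_torque': array([ 1.75089543e-03, -8.65822864e+01,  6.79540336e-01, -4.35640132e+01,
        1.91291934e-02,  4.83759097e-03, -1.34150328e-04]), 'position': array([0.21936579, 0.58492818, 0.24176111]), 'tool_rot': array([ 1.78419535e-01,  9.83954369e-01, -5.16341270e-04, -4.82276680e-05]), 'wrist_force': array([ 0.32464326, -0.47244354, -0.26513746]), 'torque': array([ 0.05545209, -0.02024765, -0.08034655]), 'grasp_force': 0.0, 'width': 1.0018090437013716} 0.011 [[-0.41996592 -0.52087692  0.74317956  1.21197145]
 [ 0.90725269 -0.26156024  0.32936121  0.30707121]
 [ 0.02282957  0.81257214  0.58241337  0.60330787]
 [ 0.          0.          0.          1.        ]] [[ 8.82903635e-01  2.45987373e-01 -3.99964229e-01  1.04979434e-01]
 [-4.69553396e-01  4.64131932e-01 -7.51066680e-01 -8.05847464e-01]
 [ 8.83250974e-04  8.50924064e-01  5.25287976e-01  6.68649696e-01]
 [ 0.00000000e+00  0.00000000e+00  0.00000000e+00  1.00000000e+00]]
```

View pics/both0.png

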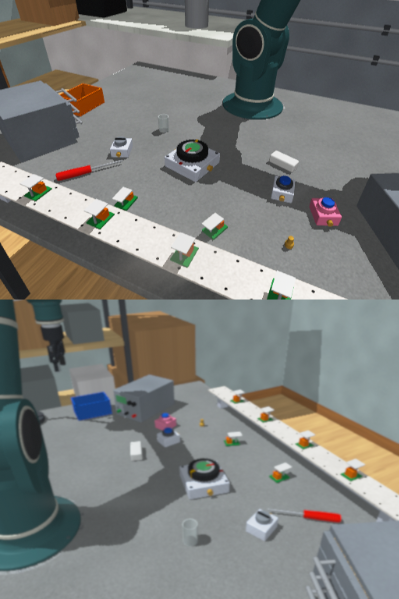

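The scene (top) and side (bottom) views show the collar at about (192,152) in the scene picture. Candidates for the vent are the blue button on the aluminium block at (285,182), the blue button on the pink block at (326,203), which is a decoy, and the regulator at (121,147), a grey disc with a black bar. I choose the one on the aluminium block. Next I check it in a close crop and measure.

```bash
python3 - <<'E'
from h import *
a=np.load("a.npy",allow_pickle=True).item();b=np.load("b.npy",allow_pickle=True).item()
A=cv2.resize(a["pixels"][160:270,195:455],None,fx=3,fy=3,interpolation=cv2.INTER_CUBIC)[:, :780]
y=[ (150,0) ]
B=cv2.resize(b["pixels"][140:270,170:370],None,fx=2,fy=2,interpolation=cv2.INTER_CUBIC)
C=np.zeros((590,780,3),np.uint8);C[:330]=A;C[330:590,:400]=B
save("crop1.png",C)
for n,im in(("scene",a),("side",b)):
    h=cv2.cvtColor(im["pixels"],cv2.COLOR_RGB2HSV)
    for c,lo,hi in(("blue",(105,100,40),(130,255,255)),("yel",(20,120,100),(35,255,255)),("red",(0,150,80),(6,255,255)),("green",(40,80,40),(90,255,255)),("pink",(150,60,80),(178,255,255)),("orange",(7,150,80),(19,255,255))):
        m=cv2.inRange(h,lo,hi);k,_,s,ce=cv2.connectedComponentsWithStats(m)
        for i in range(1,k):
            if s[i,4]>12:
                u,v=ce[i];print(n,c,s[i,4],(u.round(1),v.round(1)),pt(im,u,v).round(3))
    # black collar top: depth points
    v,u=np.mgrid[0:384,0:512];K=im["mtx"];z=im["z_map"]
    P=np.stack([(u-K[0,2])/K[0,0]*z,-(v-K[1,2])/K[1,1]*z,-z],-1)@im["T"][:3,:3].T+im["T"][:3,3]
    ok=(P[...,2]>.06)&(P[...,2]<.075)&(im["pixels"].max(-1)<60)
    k,_,s,ce=cv2.connectedComponentsWithStats(ok.astype(np.uint8))
    L=_
    for i in range(1,k):
        if s[i,4]>60:
            q=P[L==i];print(n,"blk",s[i],q.min(0).round(3),q.max(0).round(3),cv2.minEnclosingCircle((q[:,:2]*1000).astype(np.float32)))
E
```

```text
scene blue 152 (np.float64(365.1), np.float64(231.2)) [0.533 0.257 0.056]
scene blue 181 (np.float64(420.1), np.float64(259.0)) [0.57  0.377 0.057]
scene yel 15 (np.float64(268.1), np.float64(214.3)) [0.539 0.025 0.027]
scene yel 17 (np.float64(423.1), np.float64(284.1)) [0.603 0.394 0.024]
scene yel 29 (np.float64(373.0), np.float64(305.0)) [0.705 0.314 0.03 ]
scene yel 36 (np.float64(373.4), np.float64(313.4)) [0.71  0.319 0.014]
scene red 18 (np.float64(240.5), np.float64(192.0)) [ 0.541 -0.049  0.071]
scene red 457 (np.float64(93.5), np.float64(221.3)) [ 0.742 -0.337  0.021]
scene green 150 (np.float64(246.9), np.float64(187.9)) [ 0.516 -0.044  0.069]
scene green 218 (np.float64(47.2), np.float64(249.1)) [ 0.89  -0.293  0.076]
scene green 236 (np.float64(161.4), np.float64(260.9)) [ 0.767 -0.124  0.007]
scene green 261 (np.float64(127.2), np.float64(283.8)) [ 0.892 -0.093  0.077]
scene green 259 (np.float64(274.8), np.float64(296.9)) [0.748 0.134 0.005]
scene green 161 (np.float64(243.4), np.float64(330.0)) [0.886 0.136 0.076]
scene green 147 (np.float64(348.7), np.float64(375.9)
[... 2785 characters left out ...]
), np.float64(126.9)) [0.867 0.305 0.092]
side orange 68 (np.float64(338.8), np.float64(150.1)) [0.867 0.108 0.092]
side orange 42 (np.float64(293.0), np.float64(180.0)) [0.717 0.122 0.022]
side orange 93 (np.float64(389.3), np.float64(182.6)) [ 0.866 -0.109  0.093]
side orange 140 (np.float64(449.7), np.float64(221.5)) [ 0.866 -0.307  0.093]
side orange 83 (np.float64(354.9), np.float64(224.7)) [ 0.736 -0.143  0.022]
side blk [242 205  21  16  73] [ 0.468 -0.043  0.063] [ 0.538 -0.001  0.07 ] ((502.88153076171875, -25.64155387878418), 38.51777267456055)
side blk [246 208  35  21 218] [ 0.469 -0.098  0.06 ] [ 0.562 -0.037  0.071] ((516.0924072265625, -50.764564514160156), 47.706356048583984)
```

View pics/crop1.png

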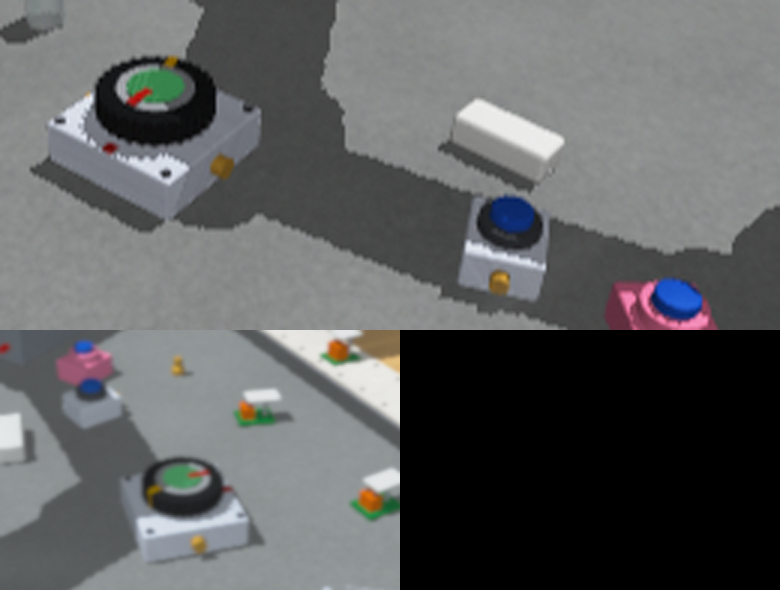

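The crop shows the blue button on the silver block at crop (512,218), which is the vent. The pink twin is at (678,300). The collar's yellow mark is at crop (170,62), and the red index runs toward (110,148). The mark is roughly 160° short. I go above the vent, closing the fingers and aligning the yaw with the world axes.

Request:
arm_command:
  motion: "0 0 -0.1 0 0; 0 0 -0.2 0 0; -0.1 -0.05 -0.2 -0.05 0; -0.2 -0.1 -0.2 -0.1 0; -0.3 -0.15 -0.2 -0.15 0; -0.41 -0.21 -0.2 -0.2 0; -0.51 -0.26 -0.2 -0.229 0; -0.61 -0.31 -0.1 -0.229 0; -0.71 -0.36 0 -0.229 0; -0.811 -0.414 0 -0.229 0"

```text
time_s: 1.35
position: [0.516, 0.2591, 0.243]
tool_rot: [-0.001, 1.0, -0.001, -0.002]
wrist_force: [0.8, 0.8, 0.1]
width: 0.002
grasp_force: 0.0
```

```bash
python3 - <<'E'
from h import *
w=get("wrist");np.save("w.npy",w,allow_pickle=True);save("w1.png",w["pixels"])
s=r.read_state();print(s["time_s"],s["position"],s["tool_rot"],s["wrist_force"],w["T"])
h=cv2.cvtColor(w["pixels"],cv2.COLOR_RGB2HSV)
m=cv2.inRange(h,(105,100,40),(130,255,255));k,_,st,ce=cv2.connectedComponentsWithStats(m)
for i in range(1,k):
    if st[i,4]>50: print(st[i],pt(w,*ce[i]),onz(w,*ce[i],.055))
E
```

```text
1.4 [0.52121728 0.250806   0.24234078] [ 3.07603003e-03  9.99991902e-01 -2.50927529e-03 -6.60766441e-04] [  2.21159145 -11.6380068   -2.81682285] [[-0.00286917 -0.96364854 -0.26715773  0.44781813]
 [ 0.99999386 -0.00330217  0.0011715   0.25958183]
 [-0.00201111 -0.26715273  0.9636521   0.37479815]
 [ 0.          0.          0.          1.        ]]
[241 169  27  27 562] [0.52188    0.25583744 0.05691963] [0.52232725 0.25581483 0.055     ]
[339 201  27  25 515] [0.56096738 0.37590223 0.05604031] [0.56133666 0.37628186 0.055     ]
```

View pics/w1.png

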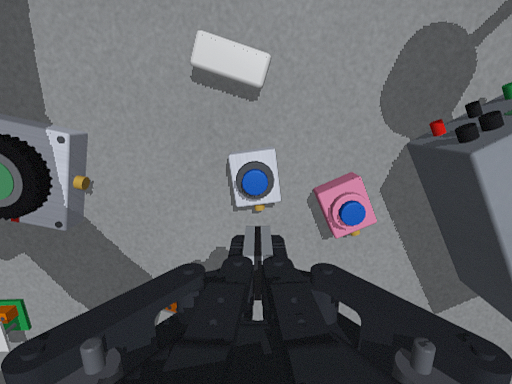

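The wrist view shows the vent at pixel (255,182), i.e. (0.522, 0.256), with the top at about 57 mm. The pink decoy is at (352,212). The tool is almost above the vent, so I descend.

Request:
arm_command:
  motion: "0.008 0.014 0 0 0; 0.008 0.014 0.11 0 0; 0.008 0.014 0.22 0 0; 0.008 0.014 0.3 0 0; 0.008 0.014 0.33 0 0; 0.008 0.014 0.345 0 0; 0.008 0.014 0.35 0 0; 0.008 0.014 0.355 0 0; 0.008 0.014 0.355 0 0"

```text
time_s: 2.52
position: [0.5128, 0.2672, 0.0686]
tool_rot: [-0.0, 1.0, 0.0, 0.0]
wrist_force: [0.9, -0.7, 0.0]
width: -0.003
grasp_force: 0.0
```

Request:
arm_command:
  motion: "0 0 -0.02 0 0; -0.018 -0.022 -0.02 0 0; -0.018 -0.022 -0.005 0 0; -0.018 -0.022 0.005 0 0; -0.018 -0.022 0.01 0 0; -0.018 -0.022 0.014 0 0; -0.018 -0.022 0.014 0 0"

```text
time_s: 3.4
position: [0.5216, 0.2558, 0.0618]
tool_rot: [-0.0, 1.0, -0.0, -0.0]
wrist_force: [-5.8, -5.6, 21.0]
width: 0.002
grasp_force: 10.5
```

Request:
arm_command:
  motion: "-0 0 0.002 0 0; 0 0 0.002 0 0; 0 0 -0.1 0 0; 0 0 -0.2 0 0; 0 -0.12 -0.3 0 0; 0 -0.24 -0.376 0 0; 0 -0.36 -0.376 0 0; 0 -0.48 -0.376 0 0; 0 -0.6 -0.376 0 0; 0 -0.6 -0.376 0 0"

```text
time_s: 4.65
position: [0.5213, -0.0478, 0.2492]
tool_rot: [0.002, 1.0, -0.0, 0.0]
wrist_force: [0.3, 1.6, -0.1]
width: -0.004
grasp_force: 0.0
```

Request:
arm_command:
  motion: "0 0 0 0 0; 0 0 0 0 0"

```text
time_s: 4.9
position: [0.5219, -0.0421, 0.2488]
tool_rot: [-0.002, 1.0, 0.0, -0.0]
wrist_force: [0.2, 0.3, 0.1]
width: -0.001
grasp_force: 0.0
```

```bash
cat > look.py <<'E'
from h import *
import sys
w=get("wrist");save(sys.argv[1],w["pixels"]);np.save("w.npy",w,allow_pickle=True)
s=r.read_state();print(s["time_s"],s["position"],s["wrist_force"].round(1))
h=cv2.cvtColor(w["pixels"],cv2.COLOR_RGB2HSV)
for c,lo,hi,z in(("yel",(18,120,60),(35,255,255),.068),("red",(0,150,60),(6,255,255),.071),("red",(174,150,60),(180,255,255),.071),("green",(40,80,40),(90,255,255),.071)):
    k,_,st,ce=cv2.connectedComponentsWithStats(cv2.inRange(h,lo,hi))
    for i in range(1,k):
        if st[i,4]>20: print(c,st[i,4],ce[i].round(1),pt(w,*ce[i]).round(4),onz(w,*ce[i],z).round(4))
v,u=np.mgrid[0:384,0:512];K=w["mtx"];z=w["z_map"]
P=np.stack([(u-K[0,2])/K[0,0]*z,-(v-K[1,2])/K[1,1]*z,-z],-1)@w["T"][:3,:3].T+w["T"][:3,3]
ok=(P[...,2]>.06)&(P[...,2]<.073)&(np.hypot(P[...,0]-.52,P[...,1]+.045)<.065)
k,L,st,_=cv2.connectedComponentsWithStats(ok.astype(np.uint8));i=1+st[1:,4].argmax()
q=P[L==i];print("rim",cv2.minEnclosingCircle((q[:,:2]*1000).astype(np.float32)),np.median(q[:,2]))
E
python3 look.py w2.png
```

```text
4.95 [ 0.52192759 -0.04213977  0.24886568] [-0.1  0.1 -0.2]
yel 131 [249.8 137.5] [ 0.476  -0.0503  0.0693] [ 0.4761 -0.0503  0.068 ]
yel 85 [201.3 154.4] [ 0.5005 -0.1136  0.0295] [ 0.4953 -0.1058  0.068 ]
yel 74 [308.4 177.5] [0.5305 0.0256 0.0282] [0.5218 0.018  0.068 ]
yel 49 [476.5 202.1] [0.5648 0.2574 0.0247] [0.5513 0.221  0.068 ]
yel 75 [ 89.5 222.7] [ 0.5967 -0.2756  0.0244] [ 0.5792 -0.247   0.068 ]
yel 278 [487.1 284.3] [0.6967 0.3065 0.0193] [0.6639 0.2596 0.068 ]
red 125 [251.2 190.8] [ 0.5372 -0.0489  0.0715] [ 0.5373 -0.0489  0.071 ]
red 25 [244.6 213.3] [ 0.5762 -0.0583  0.0408] [ 0.5653 -0.0569  0.071 ]
red 928 [ 63.1 301.1] [ 0.7237 -0.3354  0.0256] [ 0.6891 -0.2979  0.071 ]
green 1190 [255.1 172.2] [ 0.5153 -0.0443  0.0703] [ 0.5151 -0.0443  0.071 ]
green 47 [350.3 309.6] [0.754  0.1095 0.0051] [0.7012 0.0829 0.071 ]
rim ((517.4058227539062, -44.24290084838867), 50.49134063720703) 0.06885795627722965
```

View pics/w2.png

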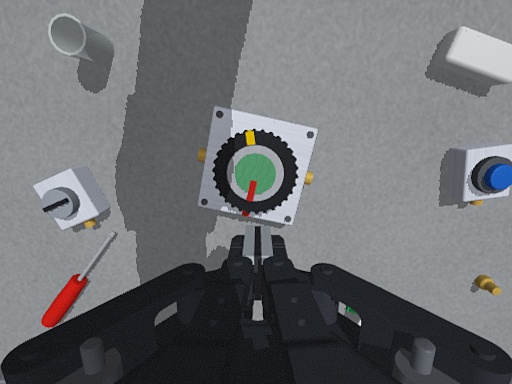

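The wrist view shows the collar centre at (256,172), the mark at (250,138) and the index line at (251,191), pointing to the outer red line at (245,213). The mark is 158° short, so about 518° in all. Next I check the fingertip footprint.

```bash
python3 - <<'E'
from h import *
w=np.load("w.npy",allow_pickle=True).item();s=r.read_state();p=s["position"]
v,u=np.mgrid[0:384,0:512];K=w["mtx"];z=w["z_map"]
P=np.stack([(u-K[0,2])/K[0,0]*z,-(v-K[1,2])/K[1,1]*z,-z],-1)@w["T"][:3,:3].T+w["T"][:3,3]-p
for lo in range(-15,60,5):
    q=P[(P[...,2]>lo/1e3)&(P[...,2]<lo/1e3+.005)&(np.hypot(P[...,0],P[...,1])<.08)&(z>0)]
    if len(q):print(lo,len(q),(q.min(0)*1000).round(1),(q.max(0)*1000).round(1))
print(s["joints"].round(2))
c=w["pixels"][215:300,190:330];save("tip.png",cv2.resize(c,None,fx=5,fy=5))
E
```

```text
-10 22 [-11.3  -5.2  -7. ] [-10.5   6.7  -5. ]
-5 169 [-11.8 -12.4  -4.9] [-6.5 13.4 -0. ]
0 210 [-11.7 -13.    0. ] [-6.4 14.1  5. ]
5 230 [-11.9 -13.    5. ] [-6.4 14.  10. ]
10 251 [-11.8 -13.1  10. ] [-6.3 14.  15. ]
15 268 [-11.9 -13.1  15. ] [-6.3 14.  19.9]
20 158 [-12.  -12.4  20.1] [-7.3 13.4 24.8]
25 516 [-12.8 -17.3  25.1] [10.9 16.3 30. ]
30 492 [-14.3 -29.6  30. ] [ 6.8 30.8 35. ]
35 1359 [-14.5 -33.2  35. ] [11.5 34.8 40. ]
40 2024 [-14.5 -37.7  40. ] [ 9.1 38.4 45. ]
45 2828 [-13.5 -42.   45. ] [ 8.9 41.8 50. ]
50 1735 [-17.6 -45.1  50. ] [ 8.6 45.9 55. ]
55 2817 [-18.4 -50.1  55. ] [ 7.8 51.  60. ]
[-0.25  0.24  0.32  1.87 -0.08  1.05  1.68]
```

View pics/tip.png

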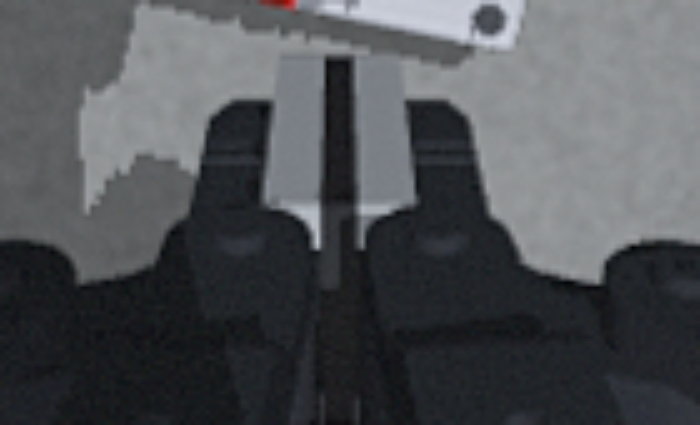

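The crop shows light pads about ±11 mm in x and ±6 mm in y, protruding about 6 mm below the black finger backs. I use only a pad corner against the upper rim, one quadrant of arc per call, with the yaw fixed. I move to the start.

Request:
arm_command:
  motion: "-0.018 -0.06 0 0 0; -0.018 -0.127 0 0 0; -0.018 -0.127 0.08 0 0; -0.018 -0.127 0.17 0 0; -0.018 -0.127 0.26 0 0; -0.018 -0.127 0.33 0 0; -0.018 -0.127 0.35 0 0; -0.018 -0.127 0.35 0 0; -0.018 -0.127 0.35 0 0"

```text
time_s: 6.08
position: [0.5318, -0.1073, 0.0755]
tool_rot: [-0.001, 1.0, -0.0, 0.001]
wrist_force: [-0.2, 0.1, 0.9]
width: 0.003
grasp_force: 0.0
```

```bash
cat > plan.py <<'E'
import sys,numpy as np
from station import r
# args: th0(deg) r_drive end_offset
C=np.array([.5174,-.0442]);hx,hy=.0114,.0063
def tcp(th,rad,q):
    t=np.radians(th);m=np.radians(q+45)
    return C+rad/1000*np.array([np.cos(t),np.sin(t)])+np.array([hx*np.sign(np.cos(m)),hy*np.sign(np.sin(m))])
q=float(sys.argv[1]);rd=float(sys.argv[2]);end=float(sys.argv[3]) if len(sys.argv)>3 else 82
p=r.read_state()["position"];print(p.round(4))
th=[2,7]+list(np.linspace(14,end,7))+[end+3]
R=[55,51.5]+[rd]*7+[55]
print("; ".join("%.3f %.3f %.3f 0 0"%(-d[0]/.5,d[1]/.5,(p[2]-.074)/.5) for d in (tcp(q+a,b,q)-p[:2] for a,b in zip(th,R))))
E
python3 plan.py 270 49.6
```

```text
[ 0.5318 -0.1073  0.0755]
0.002 0.004 0.003 0 0; -0.007 0.011 0.003 0 0; -0.018 0.017 0.003 0 0; -0.036 0.024 0.003 0 0; -0.053 0.034 0.003 0 0; -0.068 0.047 0.003 0 0; -0.079 0.063 0.003 0 0; -0.088 0.081 0.003 0 0; -0.092 0.100 0.003 0 0; -0.104 0.104 0.003 0 0
```

Request:
arm_command:
  motion: "0.002 0.004 0.003 0 0; -0.007 0.011 0.003 0 0; -0.018 0.017 0.003 0 0; -0.036 0.024 0.003 0 0; -0.053 0.034 0.003 0 0; -0.068 0.047 0.003 0 0; -0.079 0.063 0.003 0 0; -0.088 0.081 0.003 0 0; -0.092 0.100 0.003 0 0; -0.104 0.104 0.003 0 0"

```text
time_s: 7.32
position: [0.583, -0.054, 0.0726]
tool_rot: [-0.001, 1.0, 0.0, -0.0]
wrist_force: [1.0, -0.4, 0.4]
width: -0.003
grasp_force: 0.0
```

```bash
cat > ang.py <<'E'
from h import *
C=np.array([.5174,-.0442])
print(r.read_state()["time_s"])
for n in("scene","side","wrist"):
    im=get(n);h=cv2.cvtColor(im["pixels"],cv2.COLOR_RGB2HSV)
    k,_,st,ce=cv2.connectedComponentsWithStats(cv2.inRange(h,(18,120,50),(35,255,255)))
    for i in range(1,k):
        p=onz(im,*ce[i],.0685)[:2]-C;d=np.hypot(*p)
        if st[i,4]>4 and .03<d<.052:
            a=np.degrees(np.arctan2(p[1],p[0]));print(n,st[i,4],"r %.4f mark-index %.1f (mod 360)"%(d,(a+13.4)%360))
E
python3 ang.py; python3 plan.py 0 49.6
```

```text
7.325
wrist 698 r 0.0416 mark-index 265.6 (mod 360)
[ 0.583  -0.0551  0.0725]
-0.002 0.038 -0.003 0 0; 0.006 0.047 -0.003 0 0; 0.012 0.058 -0.003 0 0; 0.019 0.077 -0.003 0 0; 0.029 0.094 -0.003 0 0; 0.042 0.108 -0.003 0 0; 0.058 0.120 -0.003 0 0; 0.075 0.128 -0.003 0 0; 0.095 0.133 -0.003 0 0; 0.099 0.144 -0.003 0 0
```

The drive works: +64° in one quadrant. I continue.

Request:
arm_command:
  motion: "-0.002 0.038 -0.003 0 0; 0.006 0.047 -0.003 0 0; 0.012 0.058 -0.003 0 0; 0.019 0.077 -0.003 0 0; 0.029 0.094 -0.003 0 0; 0.042 0.108 -0.003 0 0; 0.058 0.120 -0.003 0 0; 0.075 0.128 -0.003 0 0; 0.095 0.133 -0.003 0 0; 0.099 0.144 -0.003 0 0"

```text
time_s: 8.72
position: [0.5326, 0.0165, 0.0742]
tool_rot: [-0.0, 1.0, -0.0, -0.0]
wrist_force: [0.3, -0.5, 0.5]
width: 0.003
grasp_force: 0.0
```

```bash
python3 ang.py; python3 plan.py 90 49.6
```

```text
8.725
scene 18 r 0.0406 mark-index 272.0 (mod 360)
wrist 80 r 0.0494 mark-index 252.1 (mod 360)
wrist 532 r 0.0416 mark-index 268.3 (mod 360)
[0.5334 0.0169 0.0742]
0.059 0.000 0.000 0 0; 0.067 -0.007 0.000 0 0; 0.079 -0.013 0.000 0 0; 0.097 -0.020 0.000 0 0; 0.114 -0.030 0.000 0 0; 0.129 -0.043 0.000 0 0; 0.140 -0.059 0.000 0 0; 0.148 -0.077 0.000 0 0; 0.153 -0.096 0.000 0 0; 0.164 -0.100 0.000 0 0
```

Q1 barely touched. The pads sit a little off-centre in y, so I shift the centre by −0.8 mm and reach deeper.

```bash
sed -i 's/C=np.array(\[.5174,-.0442\]);hx/C=np.array([.5174,-.0450]);hx/' plan.py; python3 plan.py 90 48.6
```

```text
[0.5334 0.0169 0.0742]
0.059 -0.001 0.000 0 0; 0.067 -0.009 0.000 0 0; 0.078 -0.017 0.000 0 0; 0.096 -0.023 0.000 0 0; 0.113 -0.033 0.000 0 0; 0.127 -0.046 0.000 0 0; 0.138 -0.062 0.000 0 0; 0.147 -0.079 0.000 0 0; 0.151 -0.098 0.000 0 0; 0.164 -0.102 0.000 0 0
```

Request:
arm_command:
  motion: "0.059 -0.001 0.000 0 0; 0.067 -0.009 0.000 0 0; 0.078 -0.017 0.000 0 0; 0.096 -0.023 0.000 0 0; 0.113 -0.033 0.000 0 0; 0.127 -0.046 0.000 0 0; 0.138 -0.062 0.000 0 0; 0.147 -0.079 0.000 0 0; 0.151 -0.098 0.000 0 0; 0.164 -0.102 0.000 0 0"

```text
time_s: 10.12
position: [0.4512, -0.0356, 0.074]
tool_rot: [0.0, 1.0, -0.0, 0.0]
wrist_force: [-0.9, 0.6, 0.1]
width: -0.002
grasp_force: 0.0
```

```bash
python3 ang.py; python3 plan.py 180 48.6
```

```text
10.125
scene 29 r 0.0471 mark-index 345.8 (mod 360)
side 23 r 0.0414 mark-index 334.0 (mod 360)
[ 0.4511 -0.0347  0.0741]
0.000 -0.037 0.000 0 0; -0.008 -0.046 0.000 0 0; -0.015 -0.057 0.000 0 0; -0.022 -0.075 0.000 0 0; -0.032 -0.091 0.000 0 0; -0.045 -0.106 0.000 0 0; -0.060 -0.117 0.000 0 0; -0.078 -0.125 0.000 0 0; -0.096 -0.130 0.000 0 0; -0.100 -0.143 0.000 0 0
```

Request:
arm_command:
  motion: "0.000 -0.037 0.000 0 0; -0.008 -0.046 0.000 0 0; -0.015 -0.057 0.000 0 0; -0.022 -0.075 0.000 0 0; -0.032 -0.091 0.000 0 0; -0.045 -0.106 0.000 0 0; -0.060 -0.117 0.000 0 0; -0.078 -0.125 0.000 0 0; -0.096 -0.130 0.000 0 0; -0.100 -0.143 0.000 0 0"

```text
time_s: 11.52
position: [0.5025, -0.106, 0.0741]
tool_rot: [-0.001, 1.0, -0.0, 0.0]
wrist_force: [-0.5, -0.2, -0.7]
width: 0.001
grasp_force: 0.0
```

```bash
python3 ang.py; python3 plan.py 270 48.6
```

```text
11.525
[ 0.5016 -0.1064  0.0741]
-0.058 0.000 0.000 0 0; -0.067 0.008 0.000 0 0; -0.078 0.016 0.000 0 0; -0.096 0.022 0.000 0 0; -0.112 0.032 0.000 0 0; -0.127 0.045 0.000 0 0; -0.138 0.061 0.000 0 0; -0.146 0.078 0.000 0 0; -0.151 0.097 0.000 0 0; -0.164 0.101 0.000 0 0
```

```bash
python3 - <<'E'
from h import *
a=get("scene")["pixels"][150:250,180:310];b=get("side")["pixels"][180:280,210:340];w=get("wrist")["pixels"]
f=lambda x:cv2.resize(x,(390,300),interpolation=cv2.INTER_CUBIC)
save("c3.png",np.vstack([np.hstack([f(a),f(b)]),np.hstack([f(w),f(w[100:260,160:368])])]))
E
```

```text
(no output)
```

View pics/c3.png

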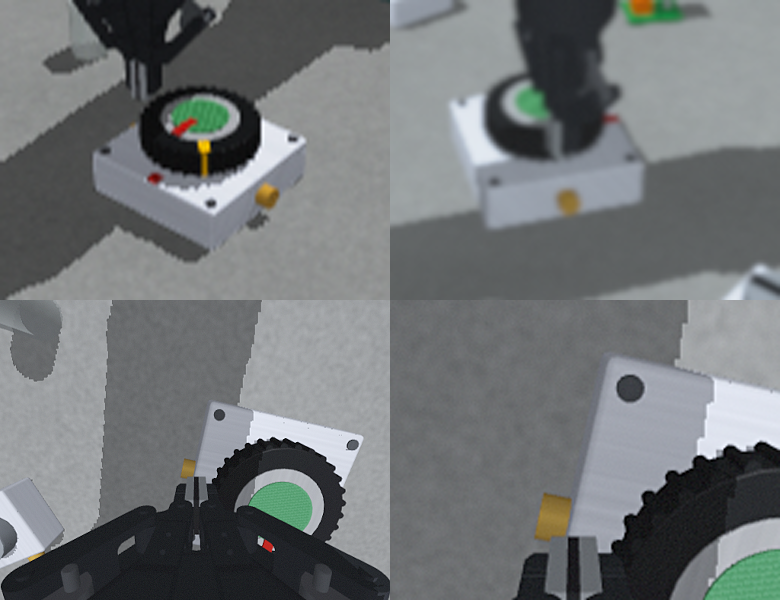

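The picture shows the yellow mark now past the index. Its top is at scene crop (204,147), and it also runs down the rim. I make the angle reader use depth points.

```bash
cat > ang.py <<'E'
from h import *
C=np.array([.5174,-.0442])
print(r.read_state()["time_s"])
for n in("scene","side","wrist"):
    im=get(n);h=cv2.cvtColor(im["pixels"],cv2.COLOR_RGB2HSV)
    m=cv2.inRange(h,(18,120,50),(35,255,255))
    P=np.array([pt(im,u,v) for v,u in zip(*m.nonzero())])
    d=np.hypot(*(P[:,:2]-C).T);q=P[(P[:,2]>.046)&(P[:,2]<.075)&(d>.03)&(d<.056)]
    if len(q)>4:
        p=q.mean(0)[:2]-C;print(n,len(q),"r %.4f mark-index %.1f"%(np.hypot(*p),(np.degrees(np.arctan2(p[1],p[0]))+13.4)%360))
E
python3 ang.py
```

```text
11.825
scene 33 r 0.0465 mark-index 43.3
```

Request:
arm_command:
  motion: "-0.058 0.000 0.000 0 0; -0.067 0.008 0.000 0 0; -0.078 0.016 0.000 0 0; -0.096 0.022 0.000 0 0; -0.112 0.032 0.000 0 0; -0.127 0.045 0.000 0 0; -0.138 0.061 0.000 0 0; -0.146 0.078 0.000 0 0; -0.151 0.097 0.000 0 0; -0.164 0.101 0.000 0 0"

```text
time_s: 13.22
position: [0.5836, -0.054, 0.0741]
tool_rot: [-0.001, 1.0, 0.0, -0.0]
wrist_force: [0.9, 0.0, 0.4]
width: 0.0
grasp_force: 0.0
```

```bash
python3 ang.py; python3 plan.py 0 48.6
```

```text
13.225
scene 31 r 0.0423 mark-index 108.3
side 15 r 0.0405 mark-index 108.5
wrist 646 r 0.0407 mark-index 109.2
[ 0.5836 -0.0552  0.074 ]
-0.000 0.037 0.000 0 0; 0.007 0.046 0.000 0 0; 0.015 0.056 0.000 0 0; 0.022 0.075 0.000 0 0; 0.032 0.091 0.000 0 0; 0.044 0.105 0.000 0 0; 0.060 0.117 0.000 0 0; 0.077 0.125 0.000 0 0; 0.096 0.129 0.000 0 0; 0.100 0.143 0.000 0 0
```

The collar is at +109°.

Request:
arm_command:
  motion: "-0.000 0.037 0.000 0 0; 0.007 0.046 0.000 0 0; 0.015 0.056 0.000 0 0; 0.022 0.075 0.000 0 0; 0.032 0.091 0.000 0 0; 0.044 0.105 0.000 0 0; 0.060 0.117 0.000 0 0; 0.077 0.125 0.000 0 0; 0.096 0.129 0.000 0 0; 0.100 0.143 0.000 0 0"

```text
time_s: 14.62
position: [0.5322, 0.016, 0.074]
tool_rot: [-0.0, 1.0, -0.0, -0.001]
wrist_force: [0.2, 0.0, 0.3]
width: 0.001
grasp_force: 0.0
```

```bash
python3 ang.py; python3 plan.py 90 48.6
```

```text
14.625
side 21 r 0.0396 mark-index 177.3
wrist 674 r 0.0425 mark-index 177.3
[0.533  0.0165 0.074 ]
0.058 -0.000 -0.000 0 0; 0.067 -0.008 -0.000 0 0; 0.078 -0.016 -0.000 0 0; 0.096 -0.023 -0.000 0 0; 0.112 -0.032 -0.000 0 0; 0.126 -0.045 -0.000 0 0; 0.138 -0.061 -0.000 0 0; 0.146 -0.078 -0.000 0 0; 0.150 -0.097 -0.000 0 0; 0.164 -0.101 -0.000 0 0
```

Request:
arm_command:
  motion: "0.058 0 0 0 0; 0.067 -0.008 0 0 0; 0.078 -0.016 0 0 0; 0.096 -0.023 0 0 0; 0.112 -0.032 0 0 0; 0.126 -0.045 0 0 0; 0.138 -0.061 0 0 0; 0.146 -0.078 0 0 0; 0.150 -0.097 0 0 0; 0.164 -0.101 0 0 0"

```text
time_s: 16.02
position: [0.4511, -0.0356, 0.074]
tool_rot: [0.0, 1.0, -0.0, -0.0]
wrist_force: [0.2, -0.1, -0.1]
width: 0.001
grasp_force: 0.0
```

```bash
python3 ang.py; python3 plan.py 180 48.6
```

```text
16.025
scene 13 r 0.0408 mark-index 246.8
side 55 r 0.0475 mark-index 245.8
wrist 27 r 0.0481 mark-index 247.8
[ 0.451  -0.0347  0.0741]
-0.000 -0.037 0.000 0 0; -0.008 -0.046 0.000 0 0; -0.016 -0.057 0.000 0 0; -0.022 -0.075 0.000 0 0; -0.032 -0.091 0.000 0 0; -0.045 -0.105 0.000 0 0; -0.060 -0.117 0.000 0 0; -0.078 -0.125 0.000 0 0; -0.096 -0.129 0.000 0 0; -0.100 -0.143 0.000 0 0
```

The collar is at 246°.

Request:
arm_command:
  motion: "0 -0.037 0 0 0; -0.008 -0.046 0 0 0; -0.016 -0.057 0 0 0; -0.022 -0.075 0 0 0; -0.032 -0.091 0 0 0; -0.045 -0.105 0 0 0; -0.060 -0.117 0 0 0; -0.078 -0.125 0 0 0; -0.096 -0.129 0 0 0; -0.100 -0.143 0 0 0"

```text
time_s: 17.42
position: [0.5025, -0.106, 0.0741]
tool_rot: [-0.001, 1.0, -0.0, 0.0]
wrist_force: [0.5, 0.5, 0.4]
width: 0.005
grasp_force: 0.0
```

```bash
python3 ang.py; for e in 50 60;do python3 plan.py 270 48.6 $e;done
```

```text
17.425
scene 23 r 0.0423 mark-index 308.8
side 18 r 0.0511 mark-index 306.0
[ 0.5016 -0.1064  0.0741]
-0.058 0.000 0.000 0 0; -0.067 0.008 0.000 0 0; -0.078 0.016 0.000 0 0; -0.088 0.019 0.000 0 0; -0.097 0.023 0.000 0 0; -0.106 0.028 0.000 0 0; -0.114 0.034 0.000 0 0; -0.122 0.040 0.000 0 0; -0.129 0.048 0.000 0 0; -0.142 0.044 0.000 0 0
[ 0.5016 -0.1064  0.0741]
-0.058 0.000 0.000 0 0; -0.067 0.008 0.000 0 0; -0.078 0.016 0.000 0 0; -0.090 0.020 0.000 0 0; -0.102 0.025 0.000 0 0; -0.113 0.033 0.000 0 0; -0.123 0.041 0.000 0 0; -0.131 0.051 0.000 0 0; -0.139 0.062 0.000 0 0; -0.152 0.060 0.000 0 0
```

About 52° remains. In this quadrant an end of 82 gave 65°, so I use end ≈ 66.

```bash
python3 plan.py 270 48.6 66
```

```text
[ 0.5016 -0.1064  0.0741]
-0.058 0.000 0.000 0 0; -0.067 0.008 0.000 0 0; -0.078 0.016 0.000 0 0; -0.092 0.020 0.000 0 0; -0.105 0.027 0.000 0 0; -0.117 0.036 0.000 0 0; -0.127 0.046 0.000 0 0; -0.136 0.058 0.000 0 0; -0.143 0.071 0.000 0 0; -0.157 0.071 0.000 0 0
```

Request:
arm_command:
  motion: "-0.058 0 0 0 0; -0.067 0.008 0 0 0; -0.078 0.016 0 0 0; -0.092 0.020 0 0 0; -0.105 0.027 0 0 0; -0.117 0.036 0 0 0; -0.127 0.046 0 0 0; -0.136 0.058 0 0 0; -0.143 0.071 0 0 0; -0.157 0.069 0 0 0"

```text
time_s: 18.82
position: [0.5804, -0.0703, 0.0742]
tool_rot: [-0.001, 1.0, 0.0, 0.0]
wrist_force: [-1.2, -0.3, 0.1]
width: 0.0
grasp_force: 0.0
```

```bash
python3 ang.py
```

```text
18.825
scene 33 r 0.0454 mark-index 0.4
side 14 r 0.0407 mark-index 357.0
wrist 508 r 0.0394 mark-index 0.8
```

The mark is at the index. I retract outward and up, then check.

Request:
arm_command:
  motion: "-0.03 -0.015 0 0 0; -0.04 -0.02 -0.05 0 0; -0.04 -0.02 -0.15 0 0; 0 0 -0.25 0 0; 0.1 0 -0.35 0 0; 0.1 0 -0.35 0 0; 0.1 0 -0.35 0 0; 0.1 0 -0.35 0 0"

```text
time_s: 19.98
position: [0.5301, -0.0713, 0.2479]
tool_rot: [-0.001, 1.0, -0.0, -0.001]
wrist_force: [1.4, -0.5, 0.2]
width: 0.001
grasp_force: 0.0
```

```bash
python3 ang.py; python3 look.py w9.png; python3 - <<'E'
from h import *
a=np.load("a.npy",allow_pickle=True).item();n=get("scene")
save("s9.png",np.vstack([n["pixels"][100:350,60:500]]))
E
```

```text
19.975
scene 39 r 0.0454 mark-index 0.0
side 22 r 0.0409 mark-index 359.0
wrist 105 r 0.0408 mark-index 359.3
20.175 [ 0.52995126 -0.07147839  0.24816939] [ 0.2 -0.2  0.6]
yel 94 [224.1 148.8] [ 0.5007 -0.1135  0.0297] [ 0.4964 -0.1088  0.068 ]
yel 68 [331.6 171.9] [0.5306 0.0257 0.0287] [0.5229 0.0149 0.068 ]
yel 107 [271.6 200.2] [ 0.5567 -0.0542  0.0696] [ 0.5572 -0.0541  0.068 ]
yel 49 [500.  196.4] [0.5648 0.2567 0.0247] [0.5522 0.2168 0.068 ]
yel 71 [109.6 218.2] [ 0.5975 -0.2766  0.0231] [ 0.5804 -0.2507  0.068 ]
yel 189 [504.3 277.7] [0.6968 0.3044 0.0135] [0.6618 0.2485 0.068 ]
red 118 [276.7 183.7] [ 0.5362 -0.0487  0.0715] [ 0.5363 -0.0487  0.071 ]
red 891 [ 81.7 296.6] [ 0.7219 -0.3349  0.026 ] [ 0.6888 -0.3013  0.071 ]
green 1222 [280.8 165.7] [ 0.5153 -0.0444  0.0703] [ 0.5152 -0.0444  0.071 ]
green 177 [387.9 283.2] [0.7121 0.1333 0.0052] [0.6681 0.0974 0.071 ]
rim ((517.4293823242188, -44.18140411376953), 50.647621154785156) 0.06880180899613819
```

View pics/w9.png

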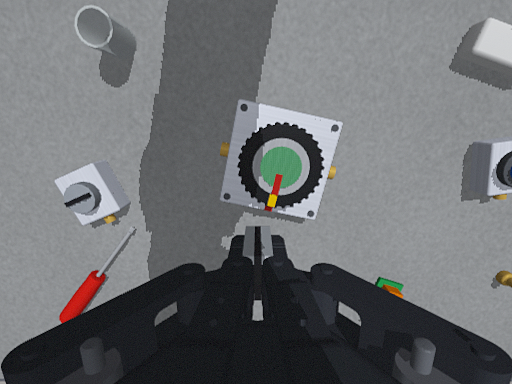

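The yellow mark at (272,200) lines up with the red index at (277,184), and the bystanders are in place. I hand in.

```bash
python3 -c "
from station import r
print(r.sign_off())"
```

```text
the job is handed in; nothing more can be done
None
```

I pressed the vent button fully down and released it, then rolled the collar anticlockwise to its second meeting, leaving the mark within about 1° of the red index. I handed the job in at about 20 s; the hand-in returned no verdict.

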